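# Refit the label printer's lid

## Task

Put the loose lid back on the label printer: tilt it, hook its lip under the ledge of the opening, then swing the other end down until it snaps under the spring latch and lies flush, and let go. Feel your way with a light hand, about 10 N and never as much as 30 N between lid and printer, and do not disturb the other things on the counter.

Things in the scene. Friction and masses are not known exactly. Their poses are not given: they have to be found in the camera images.
- printer: Fixed desktop label printer, off-white shell 228 x 144 mm, 80 mm high. Origin: centre of its underside; x runs from its ledge end to its latch end, z up. A black bezel in its top holds ledge, rails, end wall and latch. This bezel as a whole sits up to 8 mm either way along x from its nominal place; no pose shows this, so feel for the ledge. It stays put (holds 90 N).
- ledge (a point): Nominal place of the middle of the ledge's free lower edge, (-50, 0, 76.5) mm in the printer's frame, fixed to the shell, so the true edge is up to 8 mm off along x. The ledge is 5 mm thick, 124 mm wide, and reaches over a pocket towards -x that is 32 mm deep from the edge, 86 mm wide and open for 50 mm below.
- opening (a point): Nominal centre of the lid opening at the height of its two rails, (0, 0, 70) mm in the printer's frame. Opening 86 mm wide; rails with tops here at 36 to 43 mm either side, all along x into the pocket; side rims outside them 10 mm higher. At x = +51.6 mm (nominal) an end wall, 10 mm above the rails. A paper roll below, within 21 mm of the centre in x, top 6 mm under the rails.
- latch (a joint): Spring latch, steel nose 30 mm wide, midway at the +x end of the opening: metres pushed back to +x, 0 = out, limit 0.007. Out, its tip is at nominally x = +47, z = 82.5 mm (printer frame), 3.5 mm above a seated lid; a ramp rises from it to x 53, z 93 mm. A lid end pressed down pushes it back 2 to 4 mm, then it springs out over the lid. 300 N/m, 2.1 N preload; the lid end needs 5 to 10 N.
- lid: Loose off-white plastic lid, about 0.16 kg, flat on the counter: plate 100 (x) x 80 (y) x 9 mm. Origin: centre of the plate's underside, z up. At its -x edge a lip 24 mm long (x -74 to -50 mm), 60 mm wide, 4 mm thick, level with the underside, leaving a 5 mm shoulder above. Gripping rib on top along x: 40 mm long, 12 mm wide, centred at x = +15 mm, z 9 to 35 mm.
- lip (a point): Middle of the upper edge of the lip's tip, at (-74, 0, 4) mm in the lid's frame. Seated, the lid lies on the rails with its x along the printer's x, the lip under the ledge, and the shoulder 0 to 1.6 mm from the ledge's edge.
- far_edge (a point): Middle of the upper edge of the lid's other (latch) end, at (50, 0, 9) mm in the lid's frame.
- tin: Bystander: upright tin, 74 mm across, 110 mm high; origin at the centre of its underside.
- jar: Bystander: upright jar, 66 mm across, 100 mm high; origin at the centre of its underside.
- tea_carton: Bystander: upright carton 60 x 100 x 90 mm; origin at the centre of its underside.
- twine: Bystander: upright reel 116 mm across, 110 mm high; origin at the centre of its underside.
- stapler: Bystander: stapler 120 x 32 mm, 41 mm high, lying along its x; origin at the centre of its underside.
- small_tin: Bystander: upright tin 66 mm across, 60 mm high; origin at the centre of its underside.
- price_pad: Bystander: pad 90 x 70 x 20 mm; origin at the centre of its underside.
There are look-alikes about, which are no part of the job. There is more than one size of the lid; the job needs the largest.

How it is judged (in metres and radians):
On the way:
1. the lip is hooked under the ledge (at least 3 mm in) while the lid is still tilted by more than 0.10 rad (x of lip in the frame of printer between -0.09 and -0.061 m and z of lip in the frame of printer between 0.05 and 0.0775 m and x of far_edge in the frame of printer above 0.02 m and angle between lid's own z axis and vertical between 0.1 and 0.9 rad), for 0.2 s.
At the end, for the whole second after the job is handed in: Lid flat (tilt under 0.04 rad) and at rest; lip tip under the ledge (printer frame x below -61 mm, z below 77 mm); upper edge of its latch end 76.5 to 81.5 mm above the printer's underside and beyond x = 40 mm; latch within 1.5 mm of sprung out (x of lip in the frame of printer below -0.061 m and z of lip in the frame of printer below 0.077 m and z of far_edge in the frame of printer between 0.0765 and 0.0815 m and x of far_edge in the frame of printer above 0.04 m and angle between lid's own z axis and vertical below 0.04 rad and value of joint latch below 0.0015 m and linear speed of lid below 0.01 m/s); the robot touches nothing.
It fails at once if the lid is forced against the printer with more than 30 N (contact force between lid and printer above 30 N).
It fails at once if the robot presses on the printer itself with more than 30 N (contact force between the arm and printer above 30 N).
It fails at once if another thing on the counter is moved by more than 20 mm (distance of any of tin, jar, tea_carton, twine, stapler, small_tin, price_pad from where it was at the start of the episode above 0.02 m).
It also fails if it takes over 54 s, if anything falls off the work surface, if the arm or the gripper's body presses on something with over 40 N, if the wrist force passes 120 N, or if a joint passes its speed limit or range.

## Robot

A 6-joint arm with a two-finger parallel gripper is mounted at the origin on the work surface. World frame = base frame: x ahead of the robot, y to its left, z up, the work surface at z = 0. Lengths are in mm, angles in rad, forces in N, time in s.
With the tool pointing down it reaches from about 300 to 775 mm from the base axis. Payload 14.6 kg.
Tool frame: the origin (TCP) lies on the centre line of the jaws, within the pads' length; the fingertips stand 14 mm ahead of it and the grasp point (between the pads) lies 5 mm behind it (r.tip_extent is the distance from the TCP to the fingertips, in mm); y points along the fingers, z is the direction in which the jaws open and shut, and the axes are right-handed (so a half turn about y gives the same grasp; the last joint's range is limited). The gripper opens to 94 mm and grips with 3 to 60 N. Pads are 16 mm wide; open, the fingers measure 119 mm over their backs; the gripper's body (75 mm by 177 mm) begins 78 mm behind the grasp point.
Start: joints at [-1.217, 0.3, 1.521, -0, 1.321, -0.067], TCP at [224.662, -502.012, 219.446] pointing down, gripper open.
Joint ranges: [-3.03, 3.03], [-0.79, 2.21], [0.23, 2.52], [-1.04, 4.18], [0, 3.07], [-2.55, 2.55]. Speed limits (rad/s): [2.22, 2.22, 2.57, 3.14, 3.14, 3.14].

## Interface

Orientations are given as a unit quaternion [x, y, z, w].
In Python, from station import get_state, eyes, r gives the robot as it stands.
- The arm moves only by the shell command python3 -m inch 'ROWS' [FORCE]. ROWS is JSON, a list of rows, each an object with "fingers": the finger opening in mm, from 0 to 94; "travel": the shift along the world's x, y, z in units of 40 mm (1.0 is 40 mm), a list of three; "roll": the turn about the world's z in units of 5 degrees (1.0 is 5 degrees). A call has 1 to 10 rows; each row shifts and turns the commanded pose from where the row before left it; what a row does not reach is not made up. A row lasts 1/12 s, in which the tool goes at most 41.7 mm and 7.16 degrees, less where a joint would pass 70% of its speed; a pose out of reach is approached as far as the arm can. A call is refused whole if a number of a shift passes 1 or a number of a turn 1, either way. A call with a gripper value outside its range is refused whole. The fingers move at their own pace and stop on an object; FORCE is the grip in N (left out, the last holds). Time passes only in rows, so rows that do not move let the fingers close. It gives the time, the measured TCP pose, the force and the opening at its end, in the units of the state.
- get_state(): the state, without advancing time (a new reading comes with each control period).
- eyes.grab_frame(name): name is "scene" or "top" or "wrist"; returns a dict with "frame" (384x512x3 uint8, red, green, blue), "depth" (384x512 float32, mm along the optical axis (not along the pixel's ray), 0 where there is no reading), "mtx" (3x3 intrinsics, pixels), "world_from_camera" (4x4, takes a point from camera to world coordinates); the wrist camera has in their place "hand_eye" (4x4, takes a point from camera to tool coordinates, whose origin is the TCP and whose axes are the tool frame's). Camera axes: x right, y down, z forward; pixel columns grow to the right and rows downward; lengths in mm; the calibration is good to about 2 mm. A picture is of the moment at which its call begins: read the wrist's pose just before it.
- r.finish_job(): hands the job in, once; it reports no verdict.
The state is a dict: "t": time; "q": joint angles; "joint_vel": joint speeds; "joint_torque": joint torques, N m; "position": TCP position; "tool_rot": TCP orientation; "contact_force": force on the tool from outside, world axes, zero at the start; "ft_torque": the same for the moment, N m; "finger_gap": finger opening in mm.
Only numpy, scipy, OpenCV 4.12 (cv2) and the standard library are available. Lean on these libraries where they do the work, as an engineer would, in place of code of your own. Each camera call takes 0.05 s, during which the arm holds its last target.

## Working session

There is one attempt and no reset: what is moved stays moved. The work goes in short steps, Python scripts to look and compute and a shell command to move; the robot and the scene stay as the last step left them, time stands still between calls to the robot, and variables do not carry over. Pictures are saved under pics/ and viewed, and the job is handed in when it is done.

```bash
mkdir -p pics; ls
python3 - <<'E'
from station import get_state, eyes, r
import cv2,json
s=get_state();print(s)
for n in ["scene","top","wrist"]:
    f=eyes.grab_frame(n);cv2.imwrite(f"pics/{n}0.png",cv2.resize(f["frame"][:,:,::-1],(800,600)))
    import numpy as np
    np.savez(f"{n}0.npz",**f)
    print(n,f["mtx"].tolist(),f.get("world_from_camera",f.get("hand_eye")).round(3).tolist())
E
```

```text
pics
{'t': 0.0, 'q': array([-1.21661864e+00,  3.00463487e-01,  1.52160640e+00, -1.95758180e-05,
        1.32072673e+00, -6.65850567e-02]), 'joint_vel': array([ 9.36106492e-05, -9.42276195e-05,  6.32548861e-04, -1.66661146e-04,
       -3.04663538e-04, -6.45959732e-06]), 'joint_torque': array([-6.06427311e-04, -5.31804621e+01, -3.52736878e+01,  7.07556750e-02,
        2.44296261e-02, -1.23195082e-04]), 'position': array([ 224.55969273, -501.77898629,  218.87979828]), 'tool_rot': array([-0.14773643,  0.69193585, -0.69109523,  0.14760116]), 'contact_force': array([ 1.03998466, -0.30870641,  1.07215841]), 'ft_torque': array([-0.02621685, -0.02626929, -0.02234426]), 'finger_gap': 94.02683467218445}
scene [[420.23378626577875, 0.0, 256.8600770782448], [0.0, 420.23378626577875, 187.11095794550477], [0.0, 0.0, 1.0]] [[-0.504, 0.689, -0.522, 1209.543], [0.864, 0.403, -0.303, 360.309], [0.002, -0.603, -0.798, 1048.879], [0.0, 0.0, 0.0, 1.0]]
top [[492.55471467714597, 0.0, 256.7116221215531], [0.0, 492.55471467714597, 192.05958586504227], [0.0, 0.0, 1.0]] [[-0.028, -0.998, 0.05, 485.128], [-1.0, 0.027, -0.015, 7.255], [0.014, -0.051, -0.999, 1691.858], [0.0, 0.0, 0.0, 1.0]]
wrist [[284.33572539974136, 0.0, 256.1539313405622], [0.0, 284.33572539974136, 193.1879388422392], [0.0, 0.0, 1.0]] [[0.0, 0.965, 0.261, -76.876], [0.0, -0.261, 0.965, -164.359], [1.0, -0.0, -0.001, 0.262], [0.0, 0.0, 0.0, 1.0]]
```

View pics/scene0.png

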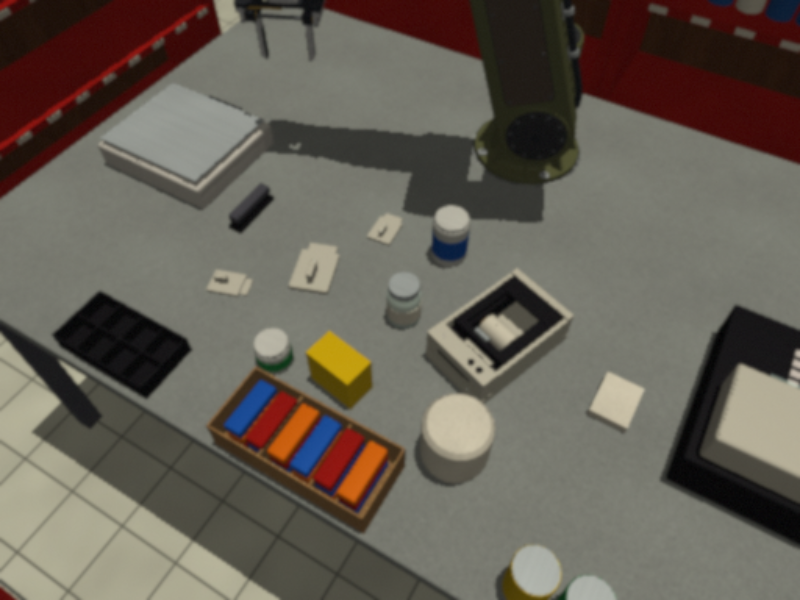

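View pics/top0.png

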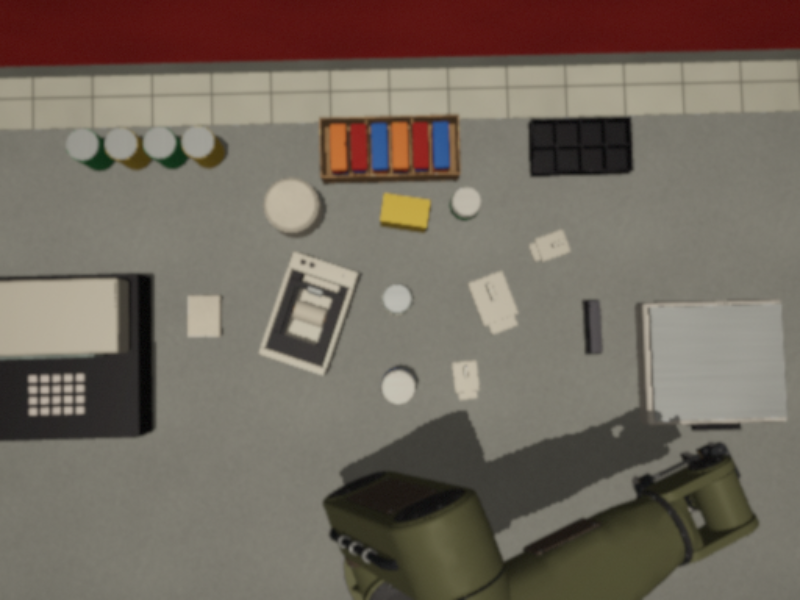

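View pics/wrist0.png

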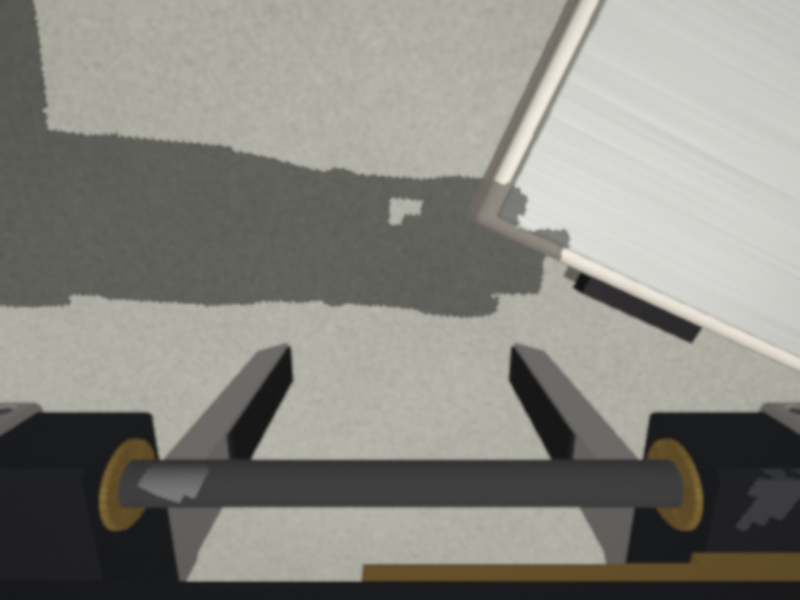

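Run:
```python
import numpy as np,cv2
f=np.load("top0.npz");im=f["frame"][:,:,::-1]
a=cv2.resize(im[155:250,160:240],None,fx=6,fy=6,interpolation=cv2.INTER_CUBIC)
b=cv2.resize(im[165:265,280:350],None,fx=5.7,fy=5.7,interpolation=cv2.INTER_CUBIC)
c=np.zeros((600,800,3),np.uint8);c[:a.shape[0],:min(a.shape[1],400)]=a[:,:400]
b=b[:570,:390];c[:b.shape[0],405:405+b.shape[1]]=b
cv2.imwrite("pics/crop1.png",c)
g=np.load("scene0.npz")["frame"][:,:,::-1][165:260,265:375]
cv2.imwrite("pics/crop2.png",cv2.resize(g,None,fx=6,fy=6,interpolation=cv2.INTER_CUBIC))
```

```text
(no output)
```

View pics/crop1.png

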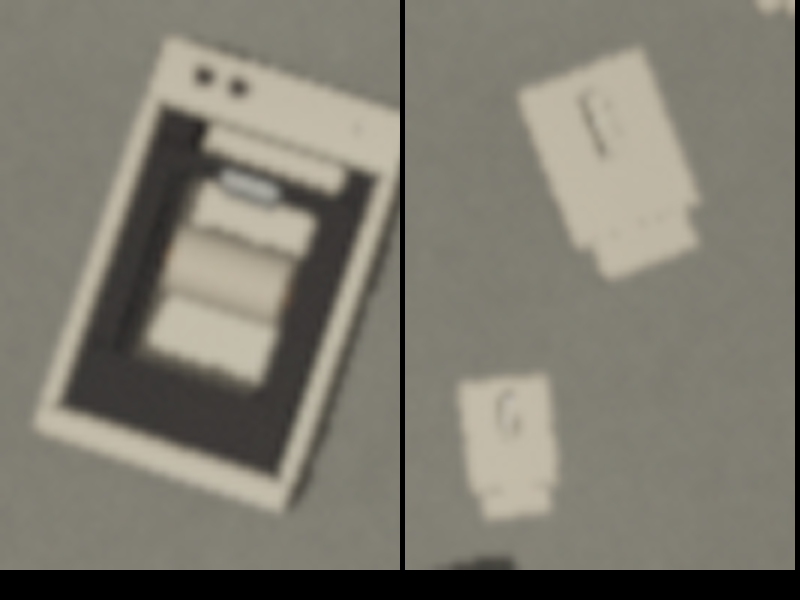

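View pics/crop2.png

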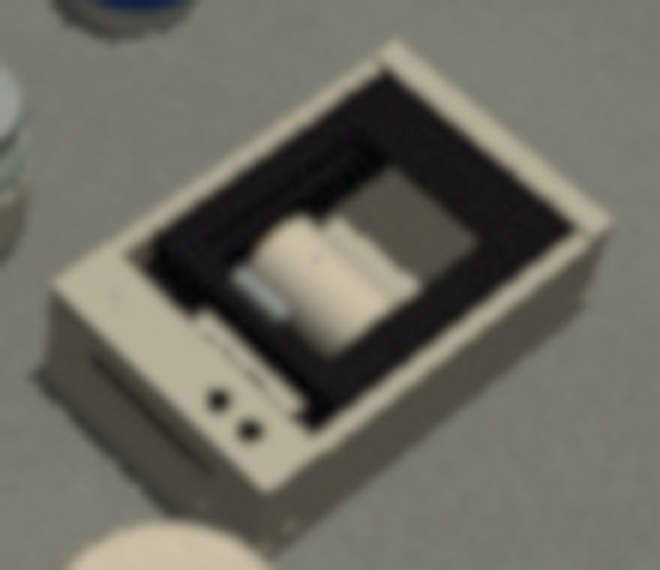

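```bash
cat > h.py <<'E'
import numpy as np,cv2
def pts(f,W=None):
    d=f["depth"];K=f["mtx"];W=f["world_from_camera"] if W is None else W
    v,u=np.mgrid[:d.shape[0],:d.shape[1]]
    p=np.stack([(u-K[0,2])/K[0,0]*d,(v-K[1,2])/K[1,1]*d,d,np.ones_like(d)],-1)
    return (p@W.T)[...,:3]
def at_z(f,u,v,z):
    K=f["mtx"];W=f["world_from_camera"]
    r=W[:3,:3]@np.array([(u-K[0,2])/K[0,0],(v-K[1,2])/K[1,1],1]);c=W[:3,3]
    return c+r*(z-c[2])/r[2]
E
python3 - <<'E'
import numpy as np,cv2
from h import *
f=dict(np.load("top0.npz"));P=pts(f)
print("table z",np.median(P[200:220,250:270,2]))
# printer top
Z=P[...,2]
def rect(name,m):
    q=P[m][:,:2].astype(np.float32);r=cv2.minAreaRect(q);print(name,len(q),r,np.median(Z[m]))
box=np.zeros(Z.shape,bool);box[155:245,160:235]=1
rect("printer",box&(Z>60)&(Z<100))
for z in (80,):
  for (x,y) in [(168,38),(38,430),(285,512)]:
    print(at_z(f,x/6+160,y/6+155,z).round(1))
b=np.zeros(Z.shape,bool);b[170:222,295:340]=1
rect("lid",b&(Z>4)); 
rect("rib",b&(Z>20)); 
for (x,y),z in [((520,90),9),((643,48),9),((700,205),9),((580,248),9),((612,278),4),((698,243),4)]:
    print(at_z(f,(x-405)/5.7+280,y/5.7+165,z).round(1))
for n,uv in dict(twine=(292,206),carton=(405,211),small=(465,202),jar=(398,298),tin=(398,387)).items():
    print(n,P[int(uv[1]*.64),int(uv[0]*.64)].round())
np.set_printoptions(linewidth=250)
print(Z[165:225:2,295:340:2].round().astype(int))
E
```

```text
table z -0.24846087773551062
printer 2329 ((544.265380859375, 180.1697998046875), (145.00294494628906, 228.1511993408203), 69.96392822265625) 78.44923938006491
[673.3 205.7  80. ]
[461.5 280.5  80. ]
[413.3 147.7  80. ]
lid 875 ((555.0974731445312, -147.89230346679688), (306.1486511230469, 175.2880859375), 88.35450744628906) 8.030003458105966
rib 63 ((527.2301025390625, -110.67015075683594), (38.88862228393555, 247.3931121826172), 28.58099365234375) 35.32865608177008
[ 604.5 -168.     9. ]
[ 627.9 -243.     9. ]
[ 532.4 -274.1    9. ]
[ 508.6 -201.     9. ]
[ 490.1 -220.3    4. ]
[ 509.7 -272.9    4. ]
twine [769. 207. 105.]
carton [752. -29.  94.]
small [ 775. -158.   61.]
jar [572.  -8.  99.]
tin [389.  -3. 114.]
[[  -3    1   13   -2   -6  -11   -3    4    0    1   -1   -4   -1    2    6    3    4    1   -8    4   -3   -6   -2]
 [  -3   -6    6    4    1    0    4   -3    6    0   -1    1    1   -2    2    9   -4    1    4    0   -2   -4   -2]
 [   0  -12    0    0    0   -8   -2    4   -7    0    4    1  -10   -5    2   -5    2   -1    0    3   -5   -2    3]
 [   2   -7    5   -2
[... 2465 characters left out ...]
  2    3    3    0   -5   -3   -3   -1    1    5    4   -3    1    3   -3   -1    1   -5   -2  -11    1    8]
 [   3   -9   -6    0    3   10    2   -1   -1    4   -3    5    0   -3   -4   -1   -3    4    2    0   -7   -1   -1]
 [  -1   -8    6   -6    3    2   -1   -1    1   -6   -2    1   -8   -2    1   -2    4    6   -1    8   -4  -16  -11]
 [  -2   -2    3   -7   -5    6    1   -2    4   -3    2    3   -5   -3    3   -2   -2   -1  -10   -3    3   -3   -4]
 [  -3   -4    2    2    0   -2   -1    3    7   -1   -2    2    3   -4    3    0   -1    0   -1    2   -3   -5   -3]
 [  -2   -1    2   -2   -1    2    4   -4   -7    6   -2   -2   -9   -8    0   -7   -7   -4    7    4   -3    1   -3]]
```

```bash
python3 - <<'E'
from station import get_state
from scipy.spatial.transform import Rotation as R
import numpy as np
s=get_state();M=R.from_quat(s["tool_rot"]).as_matrix();print(M.round(3))
print("tool x yaw",np.degrees(np.arctan2(M[1,0],M[0,0])),"jaw yaw",np.degrees(np.arctan2(M[1,2],M[0,2])), s["q"])
E
python3 -c "
from station import r
print([a for a in dir(r) if a[0]!='_'])"
```

```text
[[-0.913 -0.     0.408]
 [-0.408  0.001 -0.913]
 [-0.    -1.    -0.001]]
tool x yaw -155.89028661103976 jaw yaw -65.89028369097018 [-1.21661578e+00  3.00330160e-01  1.52141023e+00  1.97060973e-07
  1.32072683e+00 -6.66134128e-02]
['Unreachable', 'finish_job', 'tip_extent']
```

```bash
python3 -m inch '[{"fingers":60,"travel":[0.7,0.64,0],"roll":-0.11},{"fingers":60,"travel":[0.7,0.64,0],"roll":-0.11},{"fingers":60,"travel":[0.7,0.64,0],"roll":-0.11},{"fingers":60,"travel":[0.7,0.64,0],"roll":-0.11},{"fingers":60,"travel":[0.7,0.64,0],"roll":-0.11},{"fingers":60,"travel":[0.7,0.64,0],"roll":-0.11},{"fingers":60,"travel":[0.7,0.64,0],"roll":-0.11},{"fingers":60,"travel":[0.7,0.64,0],"roll":-0.11},{"fingers":60,"travel":[0.7,0.64,0],"roll":-0.11},{"fingers":60,"travel":[0.7,0.64,0],"roll":-0.13}]' 5
python3 -m inch '[{"fingers":60,"travel":[0,0,0],"roll":0},{"fingers":60,"travel":[0,0,0],"roll":0}]'
cat >> h.py <<'E'
def wrist(name):
    from station import get_state,eyes
    from scipy.spatial.transform import Rotation as R
    s=get_state();f=eyes.grab_frame("wrist")
    T=np.eye(4);T[:3,:3]=R.from_quat(s["tool_rot"]).as_matrix();T[:3,3]=s["position"]
    f["world_from_camera"]=T@f["hand_eye"]
    np.savez(name+".npz",**f)
    cv2.imwrite(f"pics/{name}.png",cv2.resize(f["frame"][:,:,::-1],(800,600),interpolation=cv2.INTER_CUBIC))
    return s,f
E
python3 -c "
from h import *
s,f=wrist('w1');print(s['t'],s['position'],s['contact_force'])"
```

```text
t: 0.98
position: [505.7, -244.4, 219.3]
tool_rot: [-0.114, 0.698, -0.698, 0.114]
contact_force: [0.2, -0.4, -0.2]
finger_gap: 60.2
t: 1.15
position: [505.4, -244.7, 218.9]
tool_rot: [-0.115, 0.698, -0.698, 0.115]
contact_force: [-0.5, -0.5, -0.1]
finger_gap: 60.0
1.15 [ 505.44480285 -244.67802378  218.92675039] [-0.47773257 -0.4587427  -0.06005193]
```

View pics/w1.png

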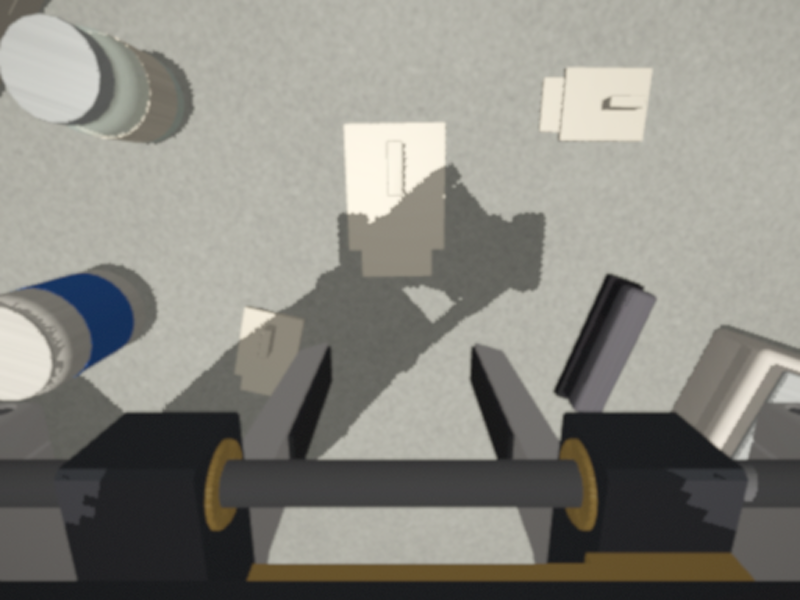

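The wrist view shows the large lid with its plate at (344,124)–(446,122)–(445,250)–(349,250), lip tip at row 276 and rib at (396,168). Three things could be taken for the lid, in the top picture: (493,298), (551,245) and (465,378). The last two are the smaller look-alikes, seen here at (605,103) and (268,350). My choice is the largest, (493,298).

```bash
python3 - <<'E'
from h import *
f=dict(np.load("w1.npz"))
def w(u,v,z): return at_z(f,u*.64-.18,v*.64-.18,z)
C={k:w(*k[:2],k[2])[:2] for k in [(344,124,9),(446,122,9),(445,250,9),(349,250,9),(363,276,4),(432,277,4),(387,141,35),(404,141,35),(404,195,35),(387,195,35)]}
for k,v in C.items(): print(k,v.round(1))
v=list(C.values())
ang=lambda a,b:np.degrees(np.arctan2(*(b-a)[::-1]))
print("yaw",ang(v[3],v[0]),ang(v[2],v[1]),ang(v[0],v[1])+90,ang(v[4],v[5])+90,"rib",ang(v[9],v[6]),ang(v[8],v[7]))
print("centre",sum(v[:4])/4,"rib",sum(v[6:])/4, "lens",np.linalg.norm(v[0]-v[1]),np.linalg.norm(v[0]-v[3]))
E
python3 - <<'E'
import cv2,numpy as np
im=np.load("w1.npz")["frame"][:,:,::-1][70:185,205:300]
cv2.imwrite("pics/w1c.png",cv2.resize(im,None,fx=5,fy=5,interpolation=cv2.INTER_CUBIC))
E
```

```text
(344, 124, 9) [ 605.7 -163.6]
(446, 122, 9) [ 632.8 -239.2]
(445, 250, 9) [ 537.6 -273.3]
(349, 250, 9) [ 511.6 -196.4]
(363, 276, 4) [ 492.9 -214.2]
(432, 277, 4) [ 511.3 -271.4]
(387, 141, 35) [ 602.8 -201.1]
(404, 141, 35) [ 606.8 -213. ]
(404, 195, 35) [ 570.  -225.5]
(387, 195, 35) [ 565.9 -213.2]
yaw 19.1913791109409 19.717075599133068 19.705104850352726 17.8304624760663 rib 18.20794073706089 18.781008671838915
centre [ 571.95510011 -218.145971  ] rib [ 586.349599   -213.21676128] lens 80.27318933712301 99.61551717216145
```

View pics/w1c.png

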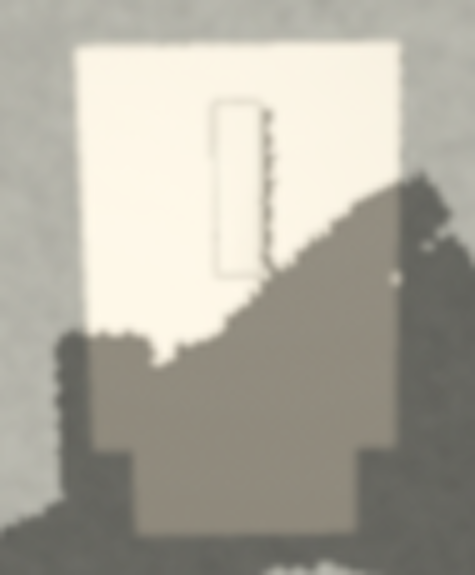

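```bash
python3 -m inch '[{"fingers":40,"travel":[0,0.97,0.2],"roll":-0.8},{"fingers":40,"travel":[0,0.97,0.2],"roll":-0.8},{"fingers":40,"travel":[0,0.97,0],"roll":-0.8},{"fingers":40,"travel":[0,0.97,0],"roll":-0.8},{"fingers":40,"travel":[0,0.97,0],"roll":-0.8},{"fingers":40,"travel":[0,0.97,0],"roll":-0.8},{"fingers":40,"travel":[0,0.97,0],"roll":-0.8},{"fingers":40,"travel":[0,0.97,0],"roll":-0.8},{"fingers":40,"travel":[0,0.97,0],"roll":-0.6},{"fingers":40,"travel":[0,0.97,0],"roll":-0.6}]' 5
python3 -m inch '[{"fingers":40,"travel":[-0.2,0.7,-0.5],"roll":0},{"fingers":40,"travel":[-0.2,0.4,-0.3],"roll":0},{"fingers":40,"travel":[0,0,0],"roll":0},{"fingers":40,"travel":[0,0,0],"roll":0}]'
python3 -c "
from h import *
s,f=wrist('w2');print(s['t'],s['position'],s['contact_force'])"
```

```text
t: 2.03
position: [504.3, 142.4, 235.6]
tool_rot: [-0.121, -0.697, 0.697, 0.121]
contact_force: [1.1, -0.9, 0.1]
finger_gap: 39.9
t: 2.37
position: [488.5, 185.2, 203.3]
tool_rot: [-0.119, -0.697, 0.697, 0.12]
contact_force: [0.0, -0.0, 0.2]
finger_gap: 39.9
2.3667 [488.47418681 185.23615073 203.26023251] [ 0.03374557 -0.02457126  0.22759139]
```

View pics/w2.png

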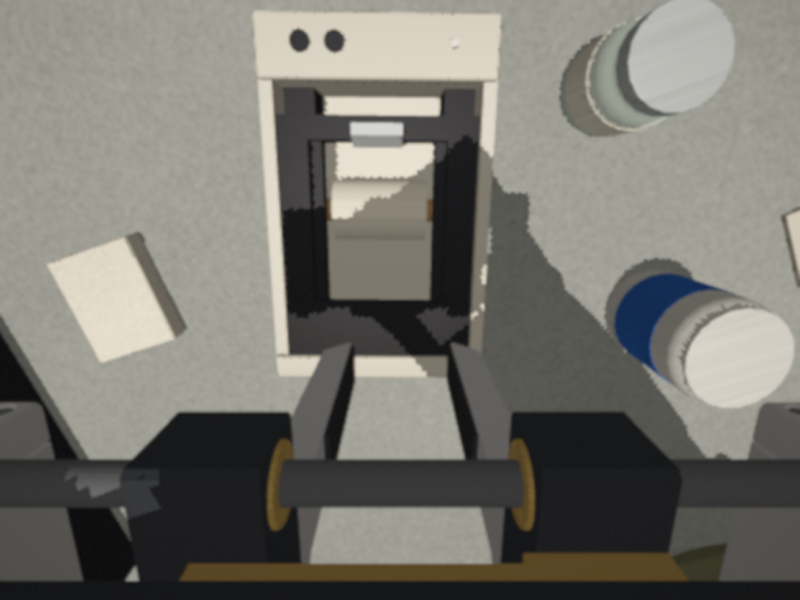

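Run:
```python
import cv2,numpy as np
im=np.load("w2.npz")["frame"][:,:,::-1]
cv2.imwrite("pics/w2a.png",cv2.resize(im[0:120,158:328],None,fx=4.7,fy=4.7,interpolation=cv2.INTER_CUBIC))
cv2.imwrite("pics/w2b.png",cv2.resize(im[125:245,158:328],None,fx=4.7,fy=4.7,interpolation=cv2.INTER_CUBIC))
```

```text
(no output)
```

View pics/w2a.png

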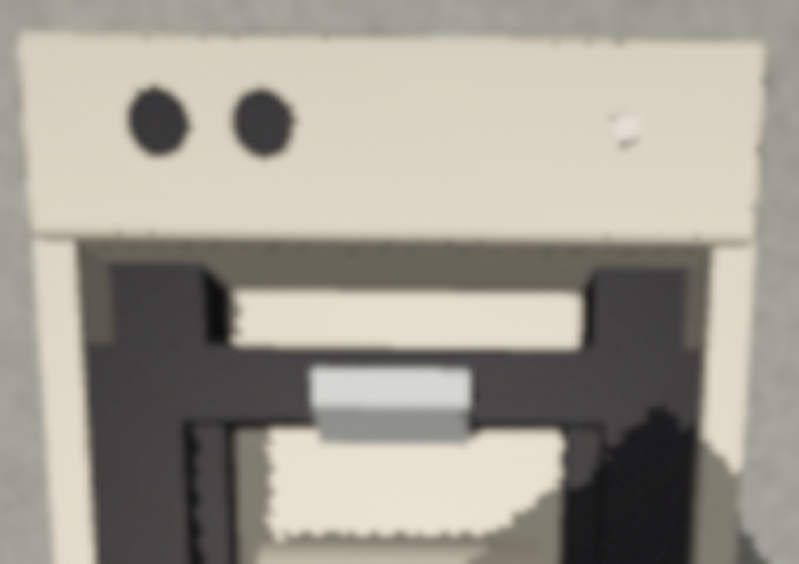

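View pics/w2b.png

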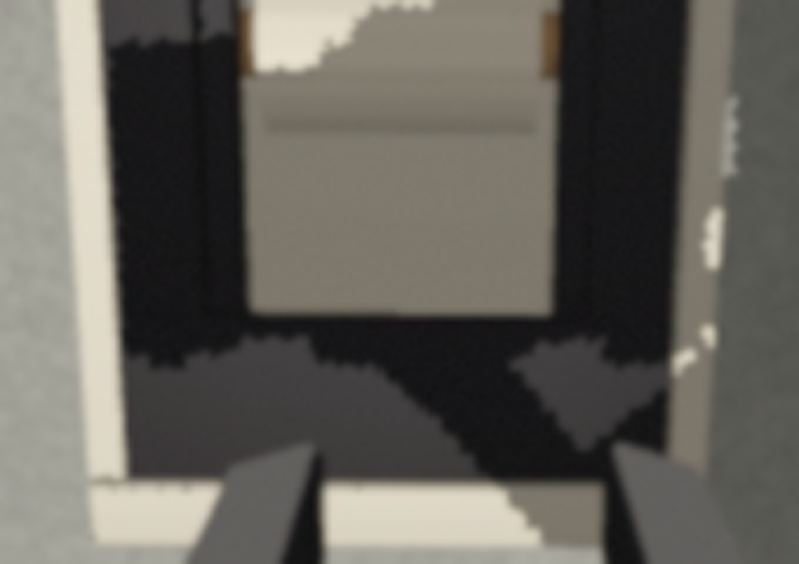

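Run:
```python
from h import *
f=dict(np.load("w2.npz"))
def w(u,v,z,b=0): return at_z(f,(u+.5)/4.7-.5+158,(v+.5)/4.7-.5+(125 if b else 0),z)[:2]
fl=w(20,35,80);fr=w(765,43,80);nl=w(97,545,80,1)
print(fl,fr,nl,np.linalg.norm(fl-fr),np.linalg.norm(fl-nl))
ang=lambda a,b:np.degrees(np.arctan2(*(b-a)[::-1]))
print("yaw",ang(nl,fl),ang(fl,fr)+90)
def inner(): 
    a=w(80,240,80);b=w(127,478,80,1);c=w(708,245,80);d=w(668,460,80,1);return ang(b,a),ang(d,c)
print("inner",inner())
for yaw in (np.radians(np.mean([ang(nl,fl),ang(fl,fr)+90])),):
    ex=np.array([np.cos(yaw),np.sin(yaw)]);ey=np.array([-ex[1],ex[0]])
    c=(fr+nl)/2
    c2=(fl+fr)/2-114*ex; c3=(fl+nl)/2-72*ey
    print("c",c,c2,c3)
    for n,p in dict(nose_tip=w(395,440,82.5),nose_top=w(395,408,93),endwall=w(270,425,80),endwallR=w(540,428,80),ledgeL=w(260,315,76.5,1),ledgeR=w(540,318,76.5,1),ledgetop=w(260,315,81.5,1),innernear=w(350,480,80,1),innerfar=w(400,240,80),nearedge=w(330,545,80,1),bezelL=w(85,350,80),bezelR=w(700,350,80),rail_l=w(232,430,70),rail_r=w(565,430,70),rim_l=w(187,430,80),rim_r=w(605,430,80),cam=f["world_from_camera"][:2,3]).items():
        print(n,round((p-c)@ex,1),round((p-c)@ey,1))
P=pts(f)
for z in [(265,5),(240,5),(215,215)]: pass
m=np.zeros(P.shape[:2],bool);m[8:45,165:315]=1
print("shell z",np.median(P[...,2][m]))
np.set_printoptions(linewidth=200)
print(P[170:232:3,215,2].round(1)); print(P[192:215:2,232,:].round(1))
```

```text
[677.39555535 208.01065113] [629.04209175  75.41645897] [465.35095935 284.7750846 ] 141.13566961410783 225.512059407687
yaw -19.901280805629064 -20.03552509580878
inner (np.float64(-20.219670577912783), np.float64(-19.871867419171824))
c [547.19652555 180.09577178] [546.07237899 180.64476899] [546.78512223 178.7214292 ]
nose_tip 40.7 -0.1
nose_top 45.8 -0.6
endwall 43.6 25.4
endwallR 43.4 -29.4
ledgeL -57.7 31.2
ledgeR -57.9 -31.9
ledgetop -56.4 30.4
innernear -95.9 11.1
innerfar 78.0 -1.1
nearedge -112.2 16.0
bezelL 57.4 62.0
bezelR 58.4 -61.1
rail_l 43.3 34.8
rail_r 43.9 -35.2
rim_l 42.5 42.3
rim_r 43.2 -42.6
cam 20.0 -14.0
shell z 79.22545491619749
[ 20.7  18.9  18.   19.1  20.   18.2  18.5  18.9  80.3  81.1  79.5  81.   80.1  80.7  80.4  80.6  81.4  79.9 196.5 201.2 206.8]
[[496.8 209.9  77.9]
 [495.4 210.2  80.7]
 [492.9 211.3  78.8]
 [491.3 211.8  80.7]
 [489.4 212.5  81.2]
 [487.  213.5  80.1]
 [485.3 214.   81.4]
 [483.3 214.7  81.6]
 [481.2 215.6  81.4]
 [478.6 216.7  79.7]
 [476.9 217.2  81.1]
 [475.  217.9  81.6]]
```

```bash
python3 -m inch '[{"fingers":40,"travel":[0.28,-0.98,0],"roll":0.77},{"fingers":40,"travel":[0.28,-0.98,0],"roll":0.77},{"fingers":40,"travel":[0.28,-0.98,0],"roll":0.77},{"fingers":40,"travel":[0.28,-0.98,0],"roll":0.77},{"fingers":40,"travel":[0.28,-0.98,0],"roll":0.77},{"fingers":40,"travel":[0.28,-0.98,0],"roll":0.77},{"fingers":40,"travel":[0.28,-0.98,0],"roll":0.77},{"fingers":40,"travel":[0.28,-0.98,0],"roll":0.77},{"fingers":40,"travel":[0.28,-0.98,0],"roll":0.77},{"fingers":40,"travel":[0.28,-0.98,0],"roll":0.77}]' 5
python3 -m inch '[{"fingers":40,"travel":[0,0,-0.9],"roll":0},{"fingers":40,"travel":[0,0,-0.9],"roll":0},{"fingers":40,"travel":[0,0,-0.9],"roll":0},{"fingers":40,"travel":[0,0,0],"roll":0},{"fingers":40,"travel":[0,0,0],"roll":0}]'
python3 -c "
from h import *
from scipy.spatial.transform import Rotation as R
s,f=wrist('w3');M=R.from_quat(s['tool_rot']).as_matrix();print(s['t'],s['position'],s['contact_force'],np.degrees(np.arctan2(-M[1,0],-M[0,0])))"
```

```text
t: 3.25
position: [600.2, -210.4, 204.6]
tool_rot: [0.117, -0.697, 0.698, -0.118]
contact_force: [-0.4, 1.2, 0.1]
finger_gap: 40.0
t: 3.67
position: [599.9, -207.5, 95.6]
tool_rot: [-0.117, 0.698, -0.697, 0.116]
contact_force: [-0.6, -0.9, 1.5]
finger_gap: 40.3
3.6667 [ 599.9301363  -207.49116445   95.64434314] [-0.62775297 -0.85176982  1.46348612] 18.90949013469871
```

View pics/w3.png

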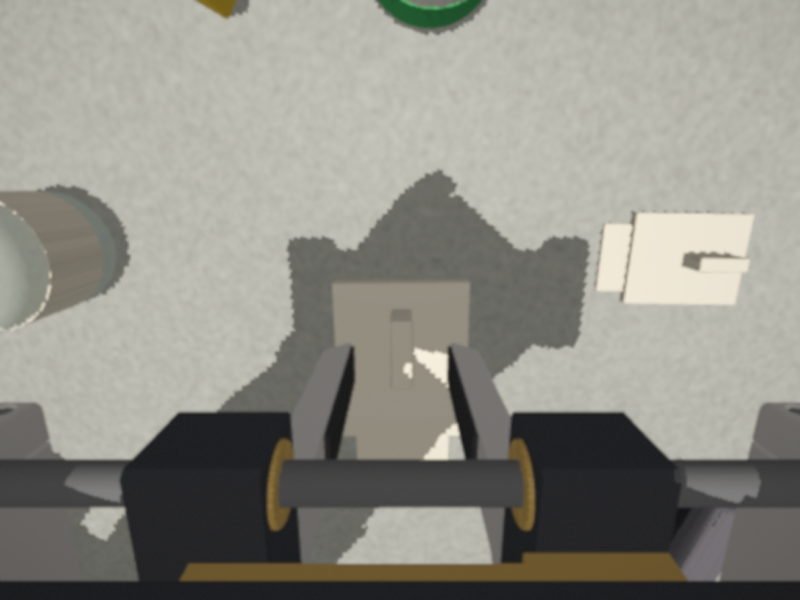

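Run:
```python
from h import *
f=dict(np.load("w3.npz"))
w=lambda u,v,z:at_z(f,u*.64-.18,v*.64-.18,z)[:2]
tcp=np.array([599.9,-207.5]);y=np.radians(18.9);ex=np.array([np.cos(y),np.sin(y)]);ey=np.array([-ex[1],ex[0]])
for n,p in dict(l=w(333,282,9),r=w(470,281,9),ribtopL=w(390,321,35),ribtopR=w(413,321,35),ribbase=w(400,309,9)).items(): print(n,((p-tcp)@ex).round(1),((p-tcp)@ey).round(1))
```

```text
l 21.1 39.1
r 21.7 -40.1
ribtopL 5.7 5.6
ribtopR 5.7 -6.6
ribbase 4.8 0.4
```

```bash
python3 -m inch '[{"fingers":40,"travel":[0.05,0,-0.8],"roll":0},{"fingers":40,"travel":[0,0,-0.6],"roll":0},{"fingers":40,"travel":[0,0,-0.24],"roll":0},{"fingers":40,"travel":[0,0,0],"roll":0},{"fingers":0,"travel":[0,0,0],"roll":0},{"fingers":0,"travel":[0,0,0],"roll":0},{"fingers":0,"travel":[0,0,0],"roll":0},{"fingers":0,"travel":[0,0,0],"roll":0},{"fingers":0,"travel":[0,0,0],"roll":0}]' 3
python3 -m inch '[{"fingers":0,"travel":[0,0,0],"roll":0},{"fingers":0,"travel":[0,0,0],"roll":0}]'
```

```text
t: 4.47
position: [603.1, -206.2, 30.8]
tool_rot: [0.116, -0.697, 0.698, -0.117]
contact_force: [-0.5, -0.4, 4.0]
finger_gap: 12.0
t: 4.63
position: [603.1, -206.2, 30.6]
tool_rot: [0.116, -0.697, 0.698, -0.117]
contact_force: [0.3, -0.0, 5.0]
finger_gap: 11.8
```

```bash
python3 -m inch '[{"fingers":0,"travel":[0,0,0.1],"roll":0},{"fingers":0,"travel":[0,0,0.1],"roll":0},{"fingers":0,"travel":[0,0,0.1],"roll":0},{"fingers":0,"travel":[0,0,0.1],"roll":0},{"fingers":0,"travel":[0,0,0],"roll":0}]'
python3 -c "
from h import *
s,f=wrist('w4');print(s['t'],s['position'],s['contact_force'])
from station import eyes
g=eyes.grab_frame('scene');cv2.imwrite('pics/s4.png',cv2.resize(g['frame'][120:220,150:300,::-1],None,fx=5,fy=5,interpolation=cv2.INTER_CUBIC))"
```

```text
t: 5.05
position: [603.0, -206.1, 46.8]
tool_rot: [0.116, -0.697, 0.698, -0.117]
contact_force: [0.3, -0.0, -0.1]
finger_gap: 12.1
5.05 [ 602.9750542  -206.12470621   46.81081491] [ 0.32495464 -0.04431811 -0.06330939]
```

View pics/s4.png

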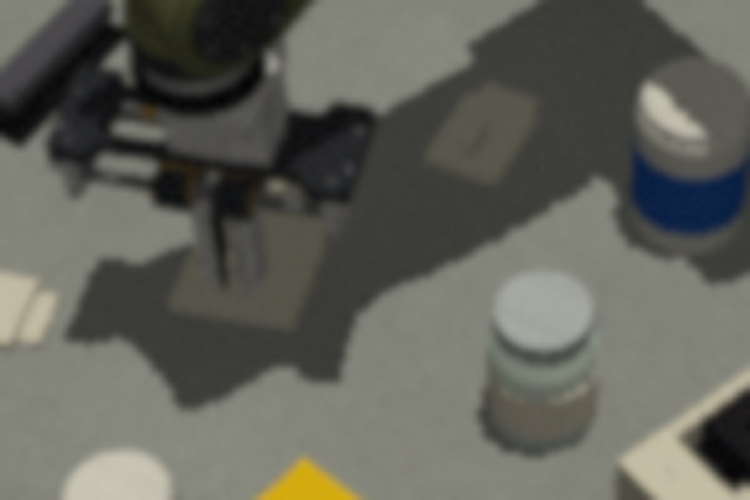

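View pics/w4.png

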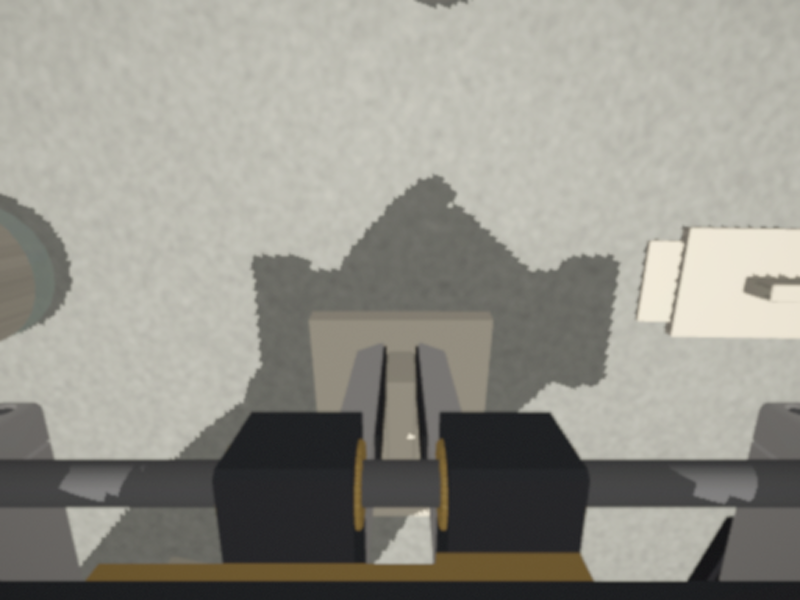

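```bash
cat >> h.py <<'E'
def tilt(f,tcp,yawdeg,verbose=1):
    """fit plane on plate points seen beside the rib; returns tilt about lid y (lip down +) and roll about lid x; far-edge pos"""
    P=pts(f).reshape(-1,3)-np.array(tcp);y=np.radians(yawdeg);ex=np.array([np.cos(y),np.sin(y),0]);ey=np.array([-np.sin(y),np.cos(y),0])
    L=np.c_[P@ex,P@ey,P[:,2]]
    m=(abs(L[:,1])>20)&(abs(L[:,1])<37)&(L[:,0]>-30)&(L[:,0]<14)&(L[:,2]<0)&(L[:,2]>-45)
    Q=L[m]
    for _ in range(6):
        A=np.c_[Q[:,:2],np.ones(len(Q))];c=np.linalg.lstsq(A,Q[:,2],rcond=None)[0];e=abs(A@c-Q[:,2]);Q=Q[e<max(2.5*e.std(),1.5)]
    print("n",len(Q),"tilt",np.arctan(c[0]).round(3),"roll",np.arctan(c[1]).round(3),"plate z under TCP",c[2].round(1),"res",e.std().round(2))
    return c
E
python3 - <<'E'
from h import *
f=dict(np.load("w4.npz"));tilt(f,[603,-206.1,46.8],18.9)
f=dict(np.load("w3.npz"));tilt(f,[599.9,-207.5,65],18.9)
E
```

```text
n 1991 tilt 0.155 roll 0.0 plate z under TCP -22.7 res 0.32
n 0 tilt 0.0 roll 0.0 plate z under TCP 0.0 res nan
  ret = _var(a, axis=axis, dtype=dtype, out=out, ddof=ddof,
  arrmean = um.true_divide(arrmean, div, out=arrmean,
  ret = ret.dtype.type(ret / rcount)
```

```bash
python3 -m inch '[{"fingers":0,"travel":[0,0,0.1],"roll":0},{"fingers":0,"travel":[0,0,0.1],"roll":0},{"fingers":0,"travel":[0,0,0.1],"roll":0},{"fingers":0,"travel":[0,0,0.12],"roll":0},{"fingers":0,"travel":[0,0,0],"roll":0}]'
python3 -m inch '[{"fingers":0,"travel":[0,0,0],"roll":0},{"fingers":0,"travel":[0,0,0],"roll":0},{"fingers":0,"travel":[0,0,0],"roll":0}]' 20
python3 -c "
from h import *
s,f=wrist('w5');print(s['t'],s['position'],s['contact_force']);tilt(f,s['position'],18.9)"
python3 -m inch '[{"fingers":0,"travel":[0,0,0.2],"roll":0},{"fingers":0,"travel":[0,0,0.8],"roll":0},{"fingers":0,"travel":[0,0,0.8],"roll":0},{"fingers":0,"travel":[0,0,0.8],"roll":0},{"fingers":0,"travel":[0,0,0.5],"roll":0},{"fingers":0,"travel":[0,0,0],"roll":0},{"fingers":0,"travel":[0,0,0],"roll":0},{"fingers":0,"travel":[0,0,0],"roll":0}]'
python3 -c "
from h import *
s,f=wrist('w6');print(s['t'],s['position'],s['contact_force']);tilt(f,s['position'],18.9)"
```

```text
t: 5.57
position: [603.1, -206.2, 64.0]
tool_rot: [0.116, -0.697, 0.698, -0.117]
contact_force: [-0.5, 0.2, -1.0]
finger_gap: 11.8
t: 5.82
position: [602.9, -206.0, 62.8]
tool_rot: [0.117, -0.697, 0.697, -0.117]
contact_force: [1.1, -0.0, 1.0]
finger_gap: 11.6
5.8167 [ 602.88331945 -205.99009608   62.82014625] [ 1.10850097 -0.03784928  0.96027324]
n 1853 tilt 0.317 roll 0.001 plate z under TCP -23.5 res 0.3
t: 6.53
position: [602.0, -205.8, 184.9]
tool_rot: [-0.118, 0.698, -0.697, 0.116]
contact_force: [-0.0, 0.7, -1.3]
finger_gap: 11.5
6.5333 [ 602.0086325  -205.79600902  184.93441282] [-0.04992634  0.66786277 -1.29031366]
n 1830 tilt 0.329 roll 0.003 plate z under TCP -23.5 res 0.31
```

View pics/w6.png

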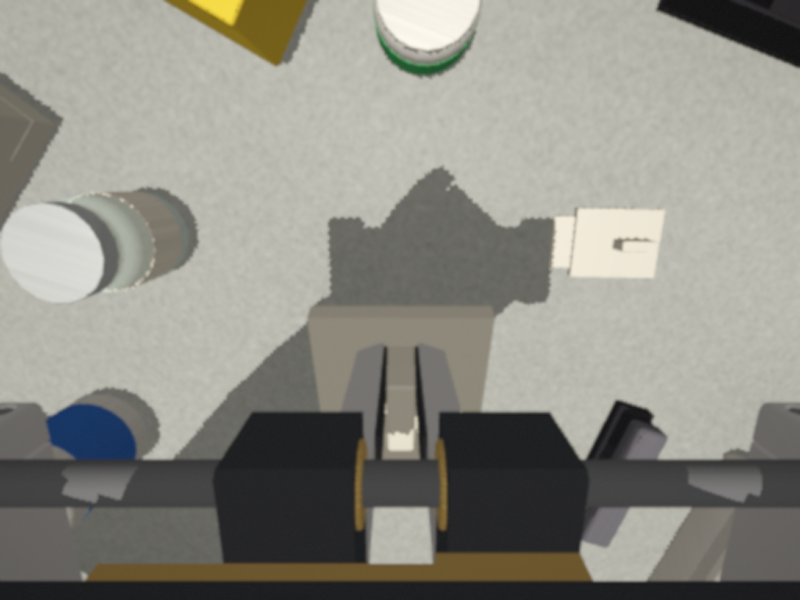

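Run:
```python
import cv2,numpy as np
im=np.load("w6.npz")["frame"][:,:,::-1][185:270,190:325]
im=cv2.convertScaleAbs(im,alpha=1.5)
cv2.imwrite("pics/w6c.png",cv2.resize(im,None,fx=5.8,fy=5.8,interpolation=cv2.INTER_CUBIC))
```

```text
(no output)
```

View pics/w6c.png

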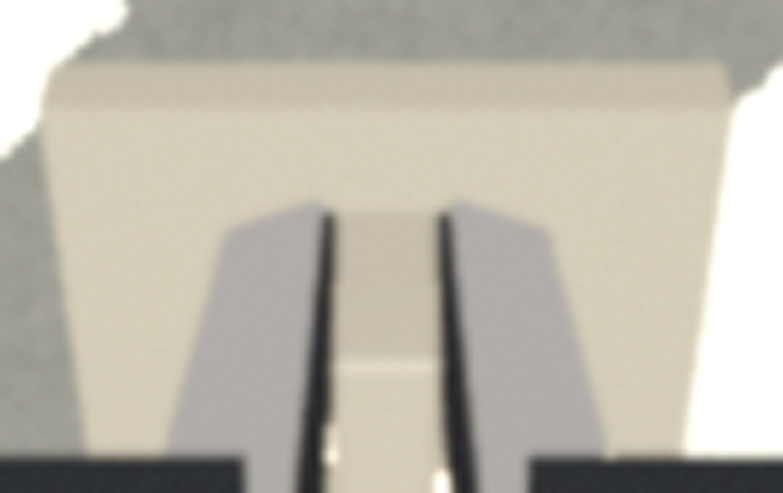

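```bash
cat >> h.py <<'E'
def ray_plane(f,u,v,tcp,yawdeg,c):
    K=f["mtx"];W=f["world_from_camera"];y=np.radians(yawdeg)
    B=np.array([[np.cos(y),np.sin(y),0],[-np.sin(y),np.cos(y),0],[0,0,1]])
    o=B@(W[:3,3]-np.array(tcp));d=B@W[:3,:3]@np.array([(u-K[0,2])/K[0,0],(v-K[1,2])/K[1,1],1])
    t=(c[0]*o[0]+c[1]*o[1]+c[2]-o[2])/(d[2]-c[0]*d[0]-c[1]*d[1]);return o+t*d
E
python3 - <<'E'
from h import *
f=dict(np.load("w6.npz"));tcp=[602.0,-205.8,184.9]
c=tilt(f,tcp,18.9)
for u,v in [(45,107),(388,107),(732,107),(388,213)]:
    print(ray_plane(f,(u+.5)/5.8-.5+190,(v+.5)/5.8-.5+185,tcp,18.9,c).round(1))
E
```

```text
n 1829 tilt 0.329 roll 0.003 plate z under TCP -23.5 res 0.31
[ 21.3  39.  -16.1]
[ 21.3  -0.2 -16.2]
[ 21.4 -39.6 -16.3]
[  6.5  -0.2 -21.3]
```

```bash
python3 -m inch '[{"fingers":0,"travel":[0,0.4,0.2],"roll":-0.65},{"fingers":0,"travel":[0,0.9,0],"roll":-0.78},{"fingers":0,"travel":[0,0.9,0],"roll":-0.78},{"fingers":0,"travel":[0,0.97,0],"roll":-0.78},{"fingers":0,"travel":[0,0.97,0],"roll":-0.78},{"fingers":0,"travel":[0,0.97,0],"roll":-0.78},{"fingers":0,"travel":[0,0.97,0],"roll":-0.78},{"fingers":0,"travel":[0,0.97,0],"roll":-0.78},{"fingers":0,"travel":[-0.05,0.97,0],"roll":-0.78},{"fingers":0,"travel":[-0.1,0.8,0],"roll":-0.78}]'
python3 -m inch '[{"fingers":0,"travel":[-0.1,0.4,-0.1],"roll":-0.11},{"fingers":0,"travel":[0,0,-0.2],"roll":0},{"fingers":0,"travel":[0,0,-0.2],"roll":0},{"fingers":0,"travel":[0,0,0],"roll":0},{"fingers":0,"travel":[0,0,0],"roll":0},{"fingers":0,"travel":[0,0,0],"roll":0}]'
python3 -c "
from h import *
from scipy.spatial.transform import Rotation as R
s,f=wrist('w7');M=R.from_quat(s['tool_rot']).as_matrix();y=np.degrees(np.arctan2(-M[1,0],-M[0,0]));print(s['t'],s['position'],s['contact_force'],y);tilt(f,s['position'],y)
from station import eyes
g=eyes.grab_frame('scene');cv2.imwrite('pics/s7.png',cv2.resize(g['frame'][130:270,230:400,::-1],None,fx=4.2,fy=4.2,interpolation=cv2.INTER_CUBIC))"
```

```text
t: 7.42
position: [595.8, 149.2, 192.8]
tool_rot: [-0.119, -0.697, 0.697, 0.121]
contact_force: [0.1, -1.1, -2.0]
finger_gap: 11.6
t: 7.92
position: [592.9, 161.6, 174.5]
tool_rot: [-0.122, -0.696, 0.696, 0.123]
contact_force: [-0.3, 0.1, -1.8]
finger_gap: 11.8
7.9167 [592.93938654 161.64013043 174.51685232] [-0.31683063  0.05691096 -1.7911752 ] -19.965736579770777
n 1844 tilt 0.33 roll -0.0 plate z under TCP -23.4 res 0.29
```

View pics/w7.png

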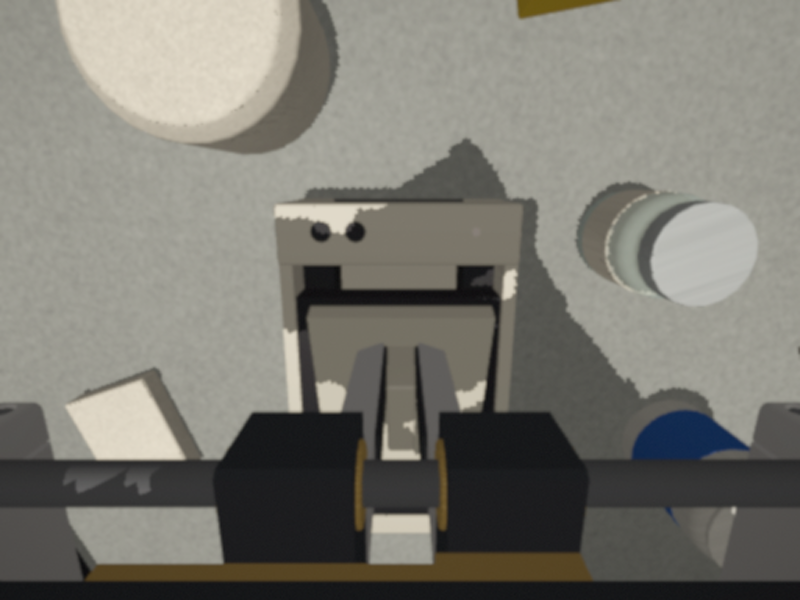

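View pics/s7.png

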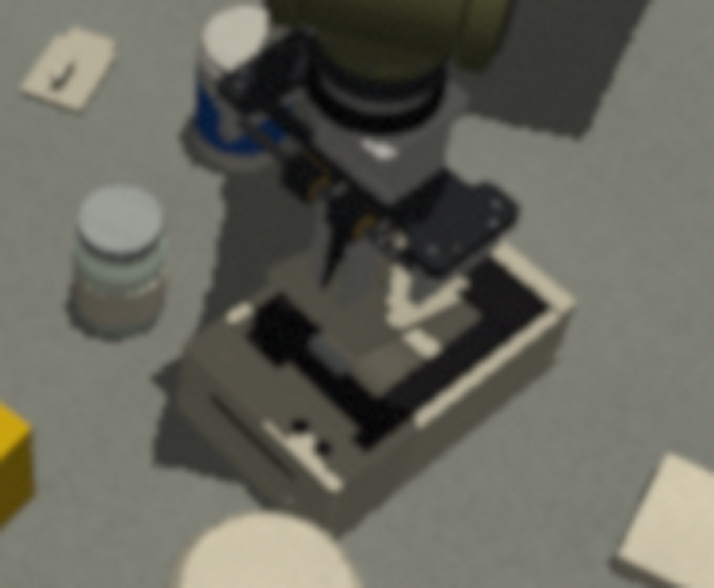

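Run:
```python
import cv2,numpy as np
im=np.load("w7.npz")["frame"][:,:,::-1][120:250,165:345]
im=cv2.convertScaleAbs(im,alpha=1.5)
cv2.imwrite("pics/w7c.png",cv2.resize(im,None,fx=4.4,fy=4.4,interpolation=cv2.INTER_CUBIC))
```

```text
(no output)
```

View pics/w7c.png

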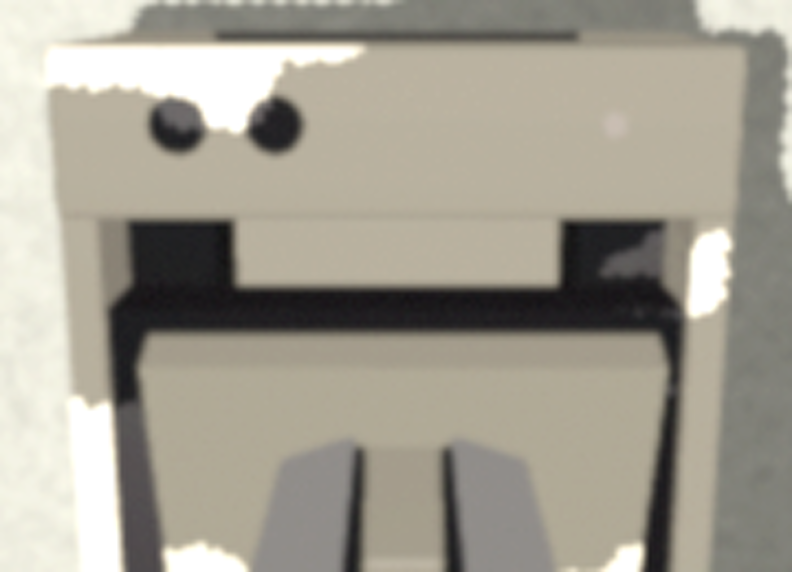

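Run:
```python
from h import *
f=dict(np.load("w7.npz"));tcp=np.array([592.94,161.64,174.5]);yaw=-20
c=tilt(f,tcp,yaw)
g=lambda u,v:((u+.5)/4.4-.5+165,(v+.5)/4.4-.5+120)
for p in [(48,44),(745,46),(60,217),(737,217)]:
    print("shell",ray_plane(f,*g(*p),tcp,yaw,[0,0,80-tcp[2]]).round(1))
for p in [(138,366),(670,366)]:
    print("lid",ray_plane(f,*g(*p),tcp,yaw,c).round(1))
```

```text
n 1841 tilt 0.33 roll 0.0 plate z under TCP -23.4 res 0.29
shell [ 65.3  72.4 -94.5]
shell [ 64.9 -68.5 -94.5]
shell [ 29.8  72.5 -94.5]
shell [ 29.9 -69.3 -94.5]
lid [ 21.3  40.6 -16.1]
lid [ 21.4 -39.7 -16.1]
```

```bash
python3 -m inch '[{"fingers":0,"travel":[0.01,0.04,-0.3],"roll":0},{"fingers":0,"travel":[0,0,-0.3],"roll":0},{"fingers":0,"travel":[0,0,-0.25],"roll":0},{"fingers":0,"travel":[0,0,-0.1],"roll":0},{"fingers":0,"travel":[0,0,0],"roll":0},{"fingers":0,"travel":[0,0,0],"roll":0},{"fingers":0,"travel":[0,0,0],"roll":0}]'
python3 -c "
from station import *
print(get_state()['position'],get_state()['contact_force'])"
python3 -m inch '[{"fingers":0,"travel":[0,0,-0.03],"roll":0},{"fingers":0,"travel":[0,0,-0.03],"roll":0},{"fingers":0,"travel":[0,0,0],"roll":0}]'
python3 -m inch '[{"fingers":0,"travel":[0,0,-0.03],"roll":0},{"fingers":0,"travel":[0,0,0],"roll":0}]'
```

```text
t: 8.6
position: [593.3, 164.5, 137.1]
tool_rot: [0.122, 0.697, -0.696, -0.122]
contact_force: [-0.3, 0.5, -1.4]
finger_gap: 11.9
[593.31279975 164.48074481 137.08587669] [-0.33817977  0.47587649 -1.42465186]
t: 8.85
position: [593.0, 164.4, 134.2]
tool_rot: [0.122, 0.696, -0.696, -0.122]
contact_force: [-0.4, -0.1, -1.9]
finger_gap: 11.9
t: 9.02
position: [593.0, 164.4, 132.9]
tool_rot: [-0.122, -0.696, 0.696, 0.122]
contact_force: [0.5, -0.5, -2.1]
finger_gap: 11.4
```

```bash
python3 -m inch '[{"fingers":0,"travel":[-0.01,-0.025,-0.03],"roll":0},{"fingers":0,"travel":[0,0,0],"roll":0}]'
python3 -m inch '[{"fingers":0,"travel":[0,0,-0.03],"roll":0},{"fingers":0,"travel":[0,0,0],"roll":0}]'
python3 -m inch '[{"fingers":0,"travel":[0,0,-0.03],"roll":0},{"fingers":0,"travel":[0,0,0],"roll":0}]'
```

```text
t: 9.18
position: [592.6, 163.2, 131.6]
tool_rot: [-0.122, -0.696, 0.697, 0.122]
contact_force: [0.5, 1.0, -0.7]
finger_gap: 11.9
t: 9.35
position: [592.6, 163.4, 130.5]
tool_rot: [-0.122, -0.696, 0.696, 0.122]
contact_force: [-0.0, 0.4, -2.3]
finger_gap: 11.3
t: 9.52
position: [592.6, 163.4, 129.2]
tool_rot: [-0.122, -0.696, 0.697, 0.122]
contact_force: [0.8, -0.4, -1.7]
finger_gap: 11.7
```

```bash
python3 -m inch '[{"fingers":0,"travel":[0,0,-0.025],"roll":0},{"fingers":0,"travel":[0,0,0],"roll":0}]'
python3 -m inch '[{"fingers":0,"travel":[0,0,-0.025],"roll":0},{"fingers":0,"travel":[0,0,0],"roll":0}]'
python3 -m inch '[{"fingers":0,"travel":[0,0,-0.02],"roll":0},{"fingers":0,"travel":[0,0,0],"roll":0}]'
python3 -m inch '[{"fingers":0,"travel":[0,0,-0.02],"roll":0},{"fingers":0,"travel":[0,0,0],"roll":0}]'
```

```text
t: 9.68
position: [592.6, 163.4, 128.3]
tool_rot: [-0.122, -0.696, 0.696, 0.122]
contact_force: [-0.5, -1.0, -2.1]
finger_gap: 11.8
t: 9.85
position: [592.6, 163.4, 127.3]
tool_rot: [-0.122, -0.696, 0.697, 0.122]
contact_force: [-0.5, -0.5, -1.8]
finger_gap: 11.9
t: 10.02
position: [592.6, 163.4, 126.5]
tool_rot: [-0.122, -0.696, 0.696, 0.122]
contact_force: [0.3, -0.3, -1.9]
finger_gap: 11.8
t: 10.18
position: [592.8, 163.4, 125.9]
tool_rot: [0.122, 0.697, -0.696, -0.122]
contact_force: [0.6, -0.4, -0.1]
finger_gap: 11.6
```

```bash
python3 -m inch '[{"fingers":0,"travel":[0,0,0],"roll":0}]'
python3 -m inch '[{"fingers":0,"travel":[0,0,-0.02],"roll":0},{"fingers":0,"travel":[0,0,0],"roll":0}]'
python3 -c "
from h import *
s,f=wrist('w8');print(s['t'],s['position'],s['contact_force']);tilt(f,s['position'],-20)"
```

```text
t: 10.27
position: [592.7, 163.4, 125.9]
tool_rot: [0.122, 0.697, -0.696, -0.122]
contact_force: [-0.0, -0.5, -0.6]
finger_gap: 11.6
t: 10.43
position: [593.0, 163.4, 125.6]
tool_rot: [0.122, 0.697, -0.696, -0.122]
contact_force: [-0.5, -0.2, 3.2]
finger_gap: 11.3
10.4333 [592.96259232 163.39039644 125.58742844] [-0.47722579 -0.21758359  3.21005401]
n 1845 tilt 0.324 roll 0.0 plate z under TCP -23.4 res 0.31
```

View pics/w8.png

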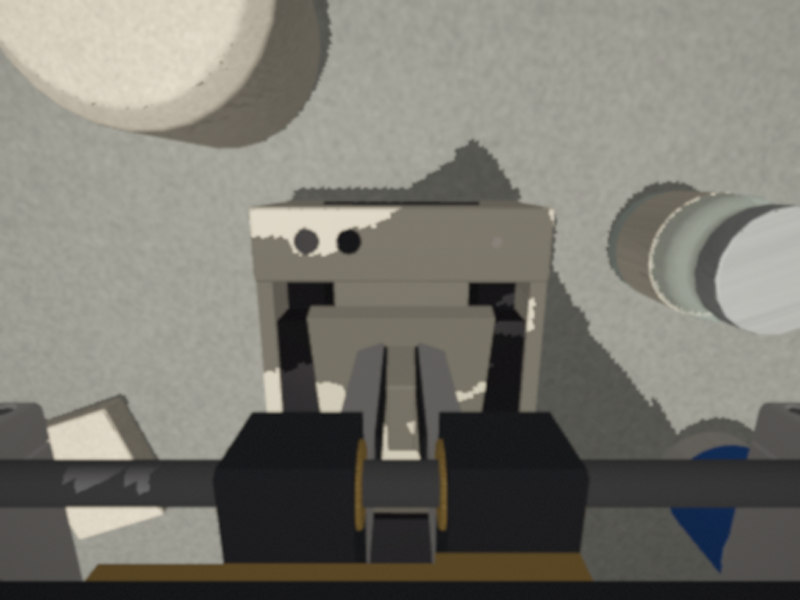

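```bash
python3 -m inch '[{"fingers":0,"travel":[0,0,0.025],"roll":0},{"fingers":0,"travel":[-0.047,0.017,0],"roll":0},{"fingers":0,"travel":[-0.047,0.017,0],"roll":0},{"fingers":0,"travel":[0,0,0],"roll":0}]'
python3 -m inch '[{"fingers":0,"travel":[-0.047,0.017,0],"roll":0},{"fingers":0,"travel":[-0.047,0.017,0],"roll":0},{"fingers":0,"travel":[0,0,0],"roll":0}]'
python3 -m inch '[{"fingers":0,"travel":[-0.047,0.017,0],"roll":0},{"fingers":0,"travel":[-0.047,0.017,0],"roll":0},{"fingers":0,"travel":[0,0,0],"roll":0}]'
```

```text
t: 10.82
position: [588.4, 164.9, 125.8]
tool_rot: [-0.122, -0.696, 0.697, 0.122]
contact_force: [0.0, 0.3, -1.6]
finger_gap: 11.7
t: 11.07
position: [584.7, 166.3, 126.0]
tool_rot: [-0.122, -0.696, 0.697, 0.122]
contact_force: [-0.5, -0.3, -1.0]
finger_gap: 12.1
t: 11.32
position: [581.0, 167.6, 126.0]
tool_rot: [-0.122, -0.696, 0.696, 0.122]
contact_force: [-0.3, 0.7, -0.4]
finger_gap: 11.8
```

```bash
python3 -m inch '[{"fingers":0,"travel":[-0.047,0.017,0],"roll":0},{"fingers":0,"travel":[-0.047,0.017,0],"roll":0},{"fingers":0,"travel":[0,0,0],"roll":0}]'
python3 -m inch '[{"fingers":0,"travel":[-0.047,0.017,0],"roll":0},{"fingers":0,"travel":[-0.047,0.017,0],"roll":0},{"fingers":0,"travel":[0,0,0],"roll":0}]'
python3 -m inch '[{"fingers":0,"travel":[-0.047,0.017,0],"roll":0},{"fingers":0,"travel":[0,0,0],"roll":0}]'
```

```text
t: 11.57
position: [577.3, 169.0, 126.0]
tool_rot: [-0.122, -0.696, 0.696, 0.122]
contact_force: [0.2, 0.7, -1.8]
finger_gap: 11.7
t: 11.82
position: [573.5, 170.3, 126.0]
tool_rot: [-0.122, -0.696, 0.697, 0.122]
contact_force: [-1.5, 0.2, -1.9]
finger_gap: 11.9
t: 11.98
position: [571.8, 171.0, 126.0]
tool_rot: [0.122, 0.696, -0.696, -0.122]
contact_force: [-0.6, 1.2, -1.9]
finger_gap: 11.6
```

```bash
python3 -m inch '[{"fingers":0,"travel":[-0.047,0.017,0],"roll":0},{"fingers":0,"travel":[0,0,0],"roll":0}]'
python3 -m inch '[{"fingers":0,"travel":[-0.047,0.017,0],"roll":0},{"fingers":0,"travel":[0,0,0],"roll":0}]'
python3 -m inch '[{"fingers":0,"travel":[-0.035,0.013,0],"roll":0},{"fingers":0,"travel":[0,0,0],"roll":0}]'
python3 -m inch '[{"fingers":0,"travel":[-0.023,0.009,0],"roll":0},{"fingers":0,"travel":[0,0,0],"roll":0}]'
```

```text
t: 12.15
position: [569.8, 171.6, 126.0]
tool_rot: [-0.122, -0.696, 0.696, 0.122]
contact_force: [-0.1, 0.2, -1.3]
finger_gap: 11.6
t: 12.32
position: [568.0, 172.3, 126.0]
tool_rot: [-0.122, -0.696, 0.696, 0.122]
contact_force: [-1.0, 0.1, -1.2]
finger_gap: 11.6
t: 12.48
position: [566.7, 172.8, 126.1]
tool_rot: [0.122, 0.696, -0.696, -0.122]
contact_force: [-0.1, -0.3, -1.6]
finger_gap: 11.8
t: 12.65
position: [565.8, 173.2, 126.0]
tool_rot: [-0.122, -0.696, 0.696, 0.122]
contact_force: [0.2, -0.4, -1.1]
finger_gap: 11.8
```

```bash
python3 -m inch '[{"fingers":0,"travel":[-0.023,0.009,0],"roll":0},{"fingers":0,"travel":[0,0,0],"roll":0}]'
python3 -m inch '[{"fingers":0,"travel":[-0.023,0.009,0],"roll":0},{"fingers":0,"travel":[0,0,0],"roll":0}]'
python3 -m inch '[{"fingers":0,"travel":[-0.023,0.009,0],"roll":0},{"fingers":0,"travel":[0,0,0],"roll":0}]'
python3 -m inch '[{"fingers":0,"travel":[-0.023,0.009,0],"roll":0},{"fingers":0,"travel":[0,0,0],"roll":0}]'
```

```text
t: 12.82
position: [564.9, 173.5, 126.0]
tool_rot: [0.122, 0.696, -0.696, -0.122]
contact_force: [-0.2, -0.1, -0.4]
finger_gap: 11.8
t: 12.98
position: [564.0, 173.9, 126.0]
tool_rot: [0.122, 0.696, -0.696, -0.122]
contact_force: [0.7, 0.1, -2.2]
finger_gap: 11.8
t: 13.15
position: [563.0, 174.2, 126.1]
tool_rot: [0.122, 0.696, -0.696, -0.122]
contact_force: [0.4, 0.7, -2.1]
finger_gap: 11.8
t: 13.32
position: [562.4, 174.5, 126.3]
tool_rot: [0.122, 0.697, -0.696, -0.122]
contact_force: [0.9, -0.6, -0.4]
finger_gap: 11.6
```

```bash
python3 -m inch '[{"fingers":0,"travel":[-0.023,0.009,0],"roll":0},{"fingers":0,"travel":[0,0,0],"roll":0}]'
python3 -m inch '[{"fingers":0,"travel":[-0.012,0.004,0],"roll":0},{"fingers":0,"travel":[0,0,0],"roll":0}]'
python3 -c "
from h import *
s,f=wrist('w9');print(s['t'],s['position'],s['contact_force'],s['ft_torque']);c=tilt(f,s['position'],-20)"
```

```text
t: 13.48
position: [562.1, 174.7, 126.7]
tool_rot: [0.123, 0.697, -0.696, -0.121]
contact_force: [5.4, -3.3, 1.7]
finger_gap: 11.5
t: 13.65
position: [561.9, 174.7, 126.9]
tool_rot: [0.123, 0.697, -0.696, -0.121]
contact_force: [6.8, -4.2, 1.5]
finger_gap: 11.6
13.65 [561.93288193 174.69972581 126.87054617] [ 6.78666791 -4.24237307  1.48027767] [-0.69235399 -1.35570715 -0.01199756]
n 1832 tilt 0.341 roll 0.001 plate z under TCP -23.5 res 0.3
```

View pics/w9.png

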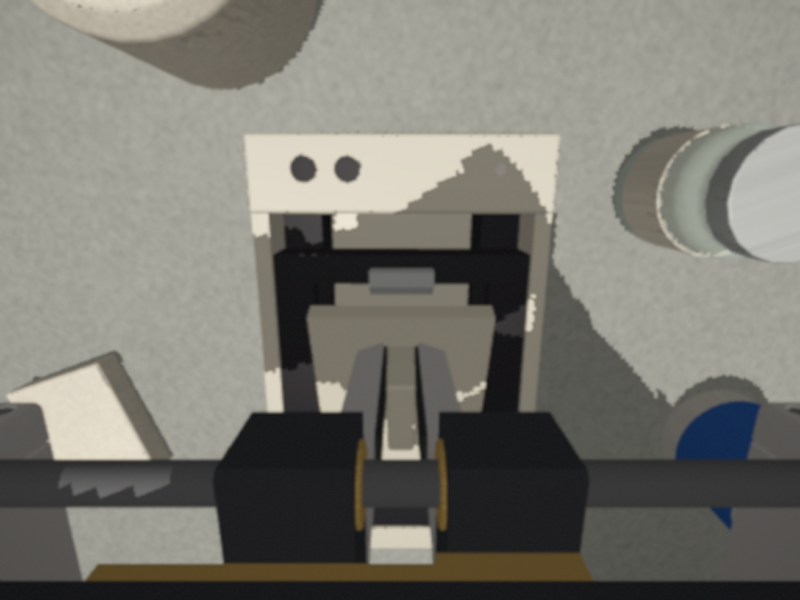

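```bash
python3 -m inch '[{"fingers":0,"travel":[0.023,-0.009,0],"roll":0},{"fingers":0,"travel":[0,0,0],"roll":0},{"fingers":0,"travel":[0,0,0],"roll":0}]' 4
python3 -m inch '[{"fingers":0,"travel":[0.028,-0.01,-0.055],"roll":0},{"fingers":0,"travel":[0.028,-0.01,-0.055],"roll":0},{"fingers":0,"travel":[0,0,0],"roll":0}]'
python3 -m inch '[{"fingers":0,"travel":[0.028,-0.01,-0.055],"roll":0},{"fingers":0,"travel":[0.02,-0.007,-0.055],"roll":0},{"fingers":0,"travel":[0,0,0],"roll":0}]'
python3 -c "
from h import *
s,f=wrist('w10');print(s['t'],s['position'],s['contact_force'],s['ft_torque']);c=tilt(f,s['position'],-20)"
```

```text
t: 13.95
position: [562.1, 174.6, 126.3]
tool_rot: [0.122, 0.697, -0.696, -0.122]
contact_force: [4.7, -1.4, 2.1]
finger_gap: 12.0
t: 14.2
position: [564.0, 173.8, 121.0]
tool_rot: [-0.122, -0.696, 0.697, 0.122]
contact_force: [3.4, -1.3, 0.4]
finger_gap: 12.1
t: 14.45
position: [565.8, 173.2, 116.6]
tool_rot: [-0.122, -0.696, 0.697, 0.122]
contact_force: [1.0, -0.3, -0.2]
finger_gap: 11.5
14.45 [565.80981692 173.16299338 116.58495822] [ 0.965434   -0.34817939 -0.20207981] [ 0.02194141 -0.30663535 -0.00310931]
n 1970 tilt 0.199 roll 0.001 plate z under TCP -23.4 res 0.32
```

View pics/w10.png

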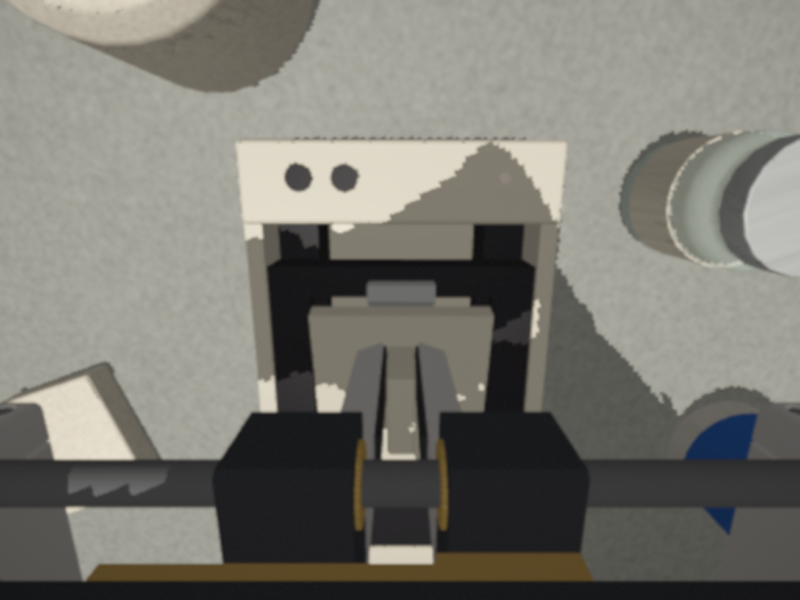

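```bash
python3 -m inch '[{"fingers":0,"travel":[0.02,-0.007,-0.05],"roll":0},{"fingers":0,"travel":[0,0,0],"roll":0}]'
python3 -m inch '[{"fingers":0,"travel":[0.015,-0.005,-0.05],"roll":0},{"fingers":0,"travel":[0,0,0],"roll":0}]'
python3 -m inch '[{"fingers":0,"travel":[0.012,-0.004,-0.05],"roll":0},{"fingers":0,"travel":[0,0,0],"roll":0}]'
python3 -c "
from h import *
s,f=wrist('w11');print(s['t'],s['position'],s['contact_force'],s['ft_torque']);c=tilt(f,s['position'],-20)"
```

```text
t: 14.67
position: [566.5, 173.0, 114.9]
tool_rot: [-0.122, -0.696, 0.697, 0.122]
contact_force: [0.1, 0.1, -1.1]
finger_gap: 12.1
t: 14.83
position: [567.3, 172.8, 113.2]
tool_rot: [0.122, 0.697, -0.696, -0.122]
contact_force: [-0.7, 0.6, 0.8]
finger_gap: 12.0
t: 15.0
position: [568.0, 172.6, 111.2]
tool_rot: [0.122, 0.697, -0.696, -0.122]
contact_force: [-0.5, -0.3, 2.2]
finger_gap: 11.8
15.0 [567.95096084 172.60012678 111.22122203] [-0.54092521 -0.29348652  2.18295691] [ 0.12370415 -0.0290669   0.01607597]
n 2008 tilt 0.132 roll 0.001 plate z under TCP -22.8 res 0.33
```

```bash
python3 -m inch '[{"fingers":0,"travel":[0.01,-0.003,-0.04],"roll":0},{"fingers":0,"travel":[0,0,0],"roll":0}]' 8
python3 -m inch '[{"fingers":0,"travel":[0.008,-0.003,-0.04],"roll":0},{"fingers":0,"travel":[0,0,0],"roll":0}]'
python3 -m inch '[{"fingers":0,"travel":[0.008,-0.003,-0.04],"roll":0},{"fingers":0,"travel":[0,0,0],"roll":0}]'
python3 -c "
from h import *
s,f=wrist('w12');print(s['t'],s['position'],s['contact_force'],s['ft_torque']);c=tilt(f,s['position'],-20)"
```

```text
t: 15.22
position: [568.4, 172.4, 109.5]
tool_rot: [0.122, 0.696, -0.696, -0.122]
contact_force: [2.8, -0.3, 1.3]
finger_gap: 11.8
t: 15.38
position: [568.7, 172.2, 107.8]
tool_rot: [-0.122, -0.696, 0.696, 0.122]
contact_force: [3.7, -0.8, 0.4]
finger_gap: 12.1
t: 15.55
position: [569.0, 172.1, 106.3]
tool_rot: [-0.122, -0.696, 0.696, 0.122]
contact_force: [4.0, -0.9, 0.9]
finger_gap: 11.9
15.55 [569.03728747 172.0969973  106.25051859] [ 4.02948799 -0.91110582  0.94450681] [-0.16549163 -0.74691028 -0.00354386]
n 2054 tilt 0.069 roll 0.001 plate z under TCP -22.8 res 0.33
```

```bash
python3 -m inch '[{"fingers":0,"travel":[0.02,-0.007,-0.04],"roll":0},{"fingers":0,"travel":[0,0,0],"roll":0}]'
python3 -m inch '[{"fingers":0,"travel":[0.012,-0.004,-0.04],"roll":0},{"fingers":0,"travel":[0,0,0],"roll":0}]'
python3 -c "
from h import *
s,f=wrist('w13');print(s['t'],s['position'],s['contact_force'],s['ft_torque']);c=tilt(f,s['position'],-20)"
```

```text
t: 15.77
position: [569.5, 171.9, 104.5]
tool_rot: [-0.122, -0.696, 0.697, 0.122]
contact_force: [2.6, 0.2, 1.2]
finger_gap: 12.1
t: 15.93
position: [569.9, 171.8, 102.7]
tool_rot: [-0.122, -0.696, 0.697, 0.122]
contact_force: [2.1, 0.2, -0.3]
finger_gap: 11.9
15.9333 [569.90707703 171.77578186 102.6903256 ] [ 2.10920055  0.21345018 -0.34308495] [ 0.00674016 -0.26988184 -0.02189614]
n 2089 tilt 0.022 roll 0.001 plate z under TCP -22.8 res 0.33
```

View pics/w13.png

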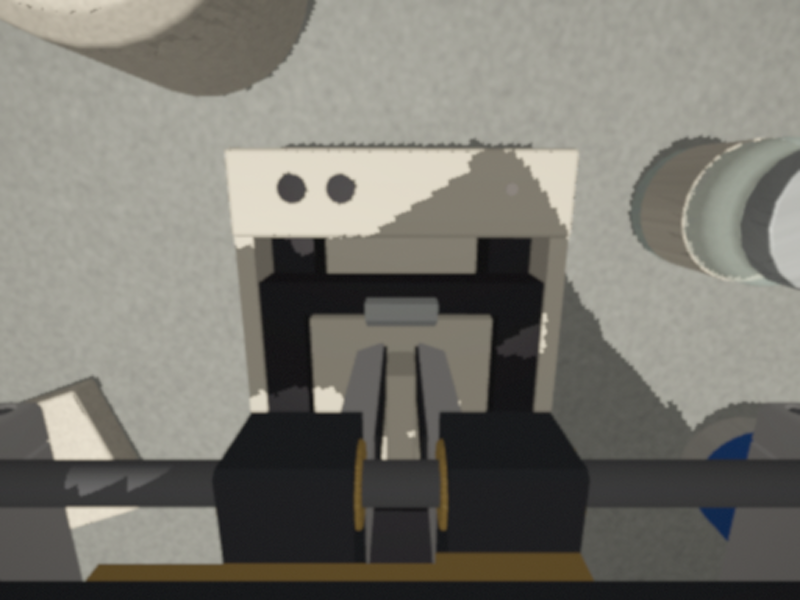

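```bash
python3 -m inch '[{"fingers":0,"travel":[0.008,-0.003,-0.03],"roll":0},{"fingers":0,"travel":[0,0,0],"roll":0}]'
python3 -m inch '[{"fingers":0,"travel":[0.005,-0.002,-0.025],"roll":0},{"fingers":0,"travel":[0,0,0],"roll":0}]'
python3 -c "
from h import *
s,f=wrist('w14');print(s['t'],s['position'],s['contact_force'],s['ft_torque']);c=tilt(f,s['position'],-20)"
```

```text
t: 16.15
position: [570.2, 171.7, 101.7]
tool_rot: [-0.122, -0.696, 0.697, 0.122]
contact_force: [0.4, 0.4, -0.6]
finger_gap: 12.1
t: 16.32
position: [570.5, 171.6, 101.0]
tool_rot: [-0.122, -0.696, 0.697, 0.122]
contact_force: [1.0, 0.6, -0.9]
finger_gap: 12.2
16.3167 [570.47464345 171.62399875 100.97140578] [ 0.96255136  0.63870561 -0.92988591] [0.07598252 0.01844024 0.01219963]
n 2093 tilt -0.0 roll 0.002 plate z under TCP -22.8 res 0.33
```

```bash
python3 -m inch '[{"fingers":36,"travel":[0,0,0],"roll":0},{"fingers":36,"travel":[0,0,0],"roll":0},{"fingers":36,"travel":[0,0,0],"roll":0},{"fingers":36,"travel":[0,0,0],"roll":0},{"fingers":36,"travel":[0,0,0.2],"roll":0},{"fingers":36,"travel":[0,0,0.8],"roll":0},{"fingers":36,"travel":[0,0,0.5],"roll":0},{"fingers":36,"travel":[0,0,0],"roll":0},{"fingers":36,"travel":[0,0,0],"roll":0},{"fingers":36,"travel":[0,0,0],"roll":0}]'
python3 -c "
from h import *
s,f=wrist('w15');print(s['t'],s['position'],s['contact_force'],s['ft_torque'])
im=f['frame'][95:245,165:345,::-1];cv2.imwrite('pics/w15c.png',cv2.resize(cv2.convertScaleAbs(im,alpha=1.4),None,fx=4,fy=4,interpolation=cv2.INTER_CUBIC))"
```

```text
t: 17.2
position: [570.3, 171.5, 160.5]
tool_rot: [-0.122, -0.696, 0.697, 0.122]
contact_force: [0.4, -0.1, -0.7]
finger_gap: 36.2
17.2 [570.28104655 171.51491666 160.48722815] [ 0.42567655 -0.0593151  -0.69093399] [-0.00125388  0.02891282  0.02430859]
```

View pics/w15c.png

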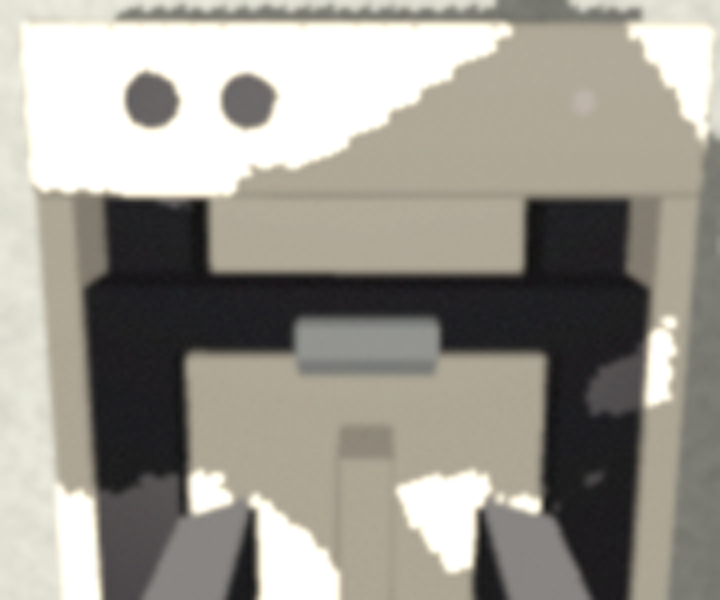

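Run:
```python
from h import *
f=dict(np.load("w15.npz"));tcp=np.array([570.3,171.5,160.5])
P=pts(f)
y=np.radians(-20);ex=np.array([np.cos(y),np.sin(y)]);ey=np.array([-np.sin(y),np.cos(y)])
L=P[...,:2]-np.array([546.9,180]);X=L@ex;Y=L@ey;Z=P[...,2]
m=(X>12)&(X<38)&(abs(Y)>12)&(abs(Y)<36)&(Z>60)&(Z<95)
for _ in range(4):
    A=np.c_[X[m],Y[m],np.ones(m.sum())];c=np.linalg.lstsq(A,Z[m],rcond=None)[0];k=np.zeros_like(m);k[m]=abs(A@c-Z[m])<1.5;m=k
print("plate z at far edge",c@[42,0,1],"slopes",c[:2],m.sum())
s=(X>70)&(X<105)&(abs(Y)<60)&(Z>70)&(Z<95);print("shell z",np.median(Z[s]),"rimz",np.median(Z[(X>0)&(X<40)&(abs(Y)>46)&(abs(Y)<58)&(Z>70)&(Z<95)]))
g=lambda u,v,z:at_z(f,(u+.5)/4-.5+165,(v+.5)/4-.5+95,z)[:2]-np.array([546.9,180])
for n,p in dict(edgeL=g(186,352,79),edgeR=g(546,352,79),nosetip=g(368,374,82.5),nosetop=g(368,356,93),shellL=g(20,22,80),shellR=g(713,24,80)).items(): print(n,(p@ex).round(1),(p@ey).round(1))
```

```text
plate z at far edge 78.12539801135121 slopes [-0.00085458  0.00061071] 1415
shell z 79.18914484412883 rimz 79.17445340418314
edgeL 44.7 40.6
edgeR 44.8 -39.2
nosetip 40.6 0.3
nosetop 47.2 0.3
shellL 114.2 71.7
shellR 114.1 -70.3
```

Run:
```python
from h import *
from station import eyes,r,get_state
g=eyes.grab_frame("top");a=np.load("top0.npz")["frame"]
d=cv2.absdiff(g["frame"],a).max(-1)
for n,(u,v) in dict(twine=(292,206),carton=(405,211),small=(465,202),jar=(398,298),stapler=(593,326),pad=(204,316)).items():
    u,v=int(u*.64),int(v*.64);print(n,(d[v-15:v+15,u-15:u+15]>60).sum())
print(get_state()['t'],get_state()['contact_force']);r.finish_job()
```

```text
twine 0
carton 0
small 0
jar 0
stapler 0
pad 0
17.3 [ 0.99231589 -0.11093066 -1.21763978]
the job is handed in; nothing more can be done
```

The lid is back on the printer, lying flat under the latch. I let go of it and handed the job in at 17.3 s; no verdict was reported.

**How it went**
- **Grip and tilt:** I gripped the rib of the largest lid near its latch end with 3 N. Lifting let it pivot to 0.33 rad with the lip still on the counter, and I then tightened to 20 N.
- **Feeling for the ledge:** I lowered the tilted lid until I felt the rails, at about 5 N. I then slid it under the ledge until the shoulder met the ledge edge, at about 8 N. That put the bezel about 7 mm towards −x, which matches the camera estimate.
- **Hook and swing:** With the lip hooked and the lid tilted 0.34 rad, I loosened the grip to 4–8 N and swung the latch end down past the latch. Readings stayed at or below about 5 N. I then released and backed off about 60 mm.

**Last checks** (printer frame)

| Check | Measured | Limit |
|---|---|---|
| Lid tilt | about 0.001 rad | below 0.04 rad |
| Top of latch end, z | about 79 mm (78.1 raw; the camera reads the shell 0.8 mm low) | 76.5–81.5 mm |
| Latch end, x | about 44.7 mm | beyond 40 mm |
| Lip tip, x (worked out from the latch end) | about −79 mm | below −61 mm |
| Latch nose | overlaps the lid at x = 40.6 mm, against 40.7 mm before | within 1.5 mm of sprung out |

The top picture showed no change at the twine, carton, small tin, jar, stapler or pad. I left the tin out of that comparison, but the arm stayed well away from it. No check failed.

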